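# Seat the washed platter on the dial scale

### The arm

A 7-joint arm with a two-finger parallel gripper is mounted at the origin on the work surface. World frame = base frame: x ahead of the robot, y to its left, z up, the work surface at z = 0. Lengths are in m, angles in rad, forces in N, time in s.
With the tool pointing down it reaches from about 0.4 to 0.85 m from the base axis. Payload 10.4 kg.
Tool frame: the origin (TCP) lies at the very end of the fingers, on their centre line; the grasp point (between the pads) lies 19 mm behind it (manip.grip_point_offset is the distance from the TCP to the grasp point, in m); z points along the fingers, y is the line along which they close (so a half turn about z gives the same grasp; the last joint's range is limited). The gripper opens to 85 mm and grips with 20 to 120 N. Pads are 22 mm wide; open, the fingers measure 114 mm over their backs; the gripper's body (76 mm by 85 mm) begins 54 mm behind the grasp point. The pads swing forward as they close: fully open they stand 13 mm farther back than shut.
Start: joints at [1.295, 0.332, -0.065, 1.46, 0.022, 1.35, -0.088], TCP at [0.156, -0.605, 0.231] pointing down, gripper open.
Joint ranges: [-2.6, 2.6], [-0.5, 2.12], [-1.47, 1.34], [0.16, 2.42], [-1.27, 4.41], [0.06, 2.06], [-2.6, 2.6]. Speed limits (rad/s): [2.22, 2.22, 2.79, 2.79, 3.14, 3.14, 3.14].

### API

Orientations are given as a unit quaternion [x, y, z, w].
In Python, from workcell import manip gives the robot as it stands. The module is installed in compiled form; this text tells all that it offers.
- The arm moves only by the shell command python3 -m inch 'ROWS' [OPENING] [FORCE]. ROWS is JSON, a list of rows, each a list of 2 entries, a list of its own where there are three numbers: the shift along the tool's x, y, z each as a share of 0.08 m, from -1 to 1, then the turn, a rotation vector about the tool's x, y, z each as a share of 45 degrees, from -1 to 1. A call has exactly 10 rows; each row is the pose to reach, as a shift and turn from the pose commanded when the call began, along the tool's axes at that moment; what a row does not reach only later rows make up. A row lasts 1/10 s, in which the tool goes at most 50 mm and 8.59 degrees, less where a joint would pass 70% of its speed; a pose out of reach is approached as far as the arm can. A call with a number of a shift or a turn outside -1 to 1 is refused whole. A call with a gripper value outside its range is refused whole. OPENING is the opening, from 0 (shut) to 1 (fully open), set as the call begins (- or left out, the last holds). The fingers move at their own pace and stop on an object; FORCE is the grip in N (left out, the last holds). Time passes only in rows, so rows that repeat a pose let the fingers close, or fill a call up. It gives the time, the measured TCP pose, the force, the opening and the grip force at its end, in the units of the state.
- manip.get_obs(): the state, without advancing time (a new reading comes with each control period).
- manip.camera(name): name is "scene" or "side" or "wrist"; returns the picture (400x640x3 uint8, red, green, blue); there is no depth.
- manip.camera_params(name): a dict with "fov_y" (degrees; the focal length in pixels is half the picture's height over the tangent of half this angle, whatever the lens; pixels are square), "cx", "cy" (the principal point, pixels), "k1" (the pictures are not rectified: a ray, as slopes to the right and down, at radius r is drawn at 1 + k1 r^2 times it, then the intrinsics apply), "camera_from_world" (4x4, takes a point from world to camera coordinates); the wrist camera has in their place "T_tool_cam" (4x4, takes a point from camera to tool coordinates, whose origin is the TCP and whose axes are the flange's). Camera axes: x right, y up, looking along -z (the intrinsics and any distortion apply to the point x, -y, -z); pixel columns grow to the right and rows downward; lengths in m; the calibration is good to about 2 mm. A picture is of the moment at which its call begins: read the wrist's pose just before it. camera_params takes no time and is no camera call.
- manip.hand_in(): hands the job in; it is judged then, once.
The state is a dict: "clock": time; "joint_pos": joint angles; "joint_velocities": joint speeds; "tau": joint torques, N m; "position": TCP position; "ee_rot": TCP orientation; "ft_force": force on the tool from outside, world axes, zero at the start; "torque": the same for the moment, N m; "grip_width": opening from 0.0 (shut) to 1.0 (fully open); "grasp_force": force on a finger pad.
Only numpy, scipy, OpenCV 4.12 (cv2) and the standard library are available. Lean on these libraries where they do the work, as an engineer would, in place of code of your own. Each camera call takes 0.05 s, during which the arm holds its last target. There are 200 camera calls.

### The job

The dial scale's round steel platter has been washed and lies on the worktop: put it back on the scale. Lower it onto the three balls of the weighing head, turn it a little under a light load until its three grooves drop over the balls, then press straight down in the middle until the spring catch has pulled it fully home and level, and let go. Never push the needle past the end of the dial, and leave everything else on the worktop where it stands.

Things in the scene. Friction and masses are not known exactly. Their poses are not given: they have to be found in the camera images.
- platter: Round steel platter, 186 mm across, 30 mm high, about 0.34 kg (may differ by a third), right way up on the worktop at the start. Origin: under its centre, level with the skirt's lower edge; z up. Open in the middle but for a bridge along its x axis. Underneath: a flat annular track at z = 10 mm, radius 60 to 89 mm, cut by three radial grooves at 0, 120 and 240 degrees from its x axis.
- bridge (a point): Centre of the platter's bridge, its grip: 32 mm wide (across the platter's y), 12 mm thick, top level with the platter's top. At this point: z = 24 mm in the platter, 6 mm under the top. A hand opening on either side, from 16 to 58 mm off the centre, takes a finger: come down with the gripper only part open. Axes as the platter's.
- stud (a point): Centre of the 10 mm ball end of the stud under the platter's middle (z = 6.5 mm in the platter). The three grooves under the platter are alike, 14.4 mm wide with a 45 degree vee bottom: any of the three ways round is right. Axes as the platter's.
- scale: Mechanical kitchen scale with a dial on its two broad faces, fixed: housing 115 x 155 mm, 151 mm high, foot 165 x 175 mm. Origin: centre of its underside, z up, x normal to the dials. A vertical stem out of its top carries the weighing head: three arms 120 degrees apart with upright posts 76 mm from the axis, each topped by a 12 mm ball, centre 208 mm above the scale's underside when unloaded.
- hub (a point): Top of the head's hub, on the stem's axis, level with the arms' tops (182 mm up); axes as the scale's, NOT the head's. The head swivels stiffly (holds against 0.4 Nm) and stands anywhere within 30 degrees either way of having one arm along the scale's x axis. That swivel is not reported: see it or feel for it. Turned under a load of over 7 N, a platter drags the head along.
- seat (a point): Point on the stem's axis where the platter's origin must be when fully home: 190 mm above the scale's underside when unloaded; sinks with the stem. Axes as the scale's. A platter whose grooves miss the balls rides with its track on top of them, 14 mm above home. When the grooves meet the balls (within about 5 degrees) it drops about 5 mm and stands on the catch, 9 mm above home.
- catch (a point): Midpoint between the two sprung rollers of the catch in the middle of the head (200 mm up), on the stem's axis; axes as the scale's. The platter's stud is pushed between them: they let it in at about 10 N of downward force (platter's weight included); then the push needed falls away and they pull the platter down onto the balls with about 9 N.
- stem (a joint): How far the stem has sunk, in m: 0 with nothing on the scale, 1 mm for each 1.5 N put on the head, so the platter alone gives about 0.002. The needle reaches the end of the dial at 0.015 (22.5 N) and must never pass it; the stop is at 0.018.
- ramekin: White ramekin, 70 mm across, 42 mm high. Origin: centre of its underside.
- mill: Dark wooden pepper mill, 58 mm across, 182 mm high. Origin: centre of its underside.
- bowl: Steel mixing bowl, 190 mm across, 70 mm high. Origin: centre of its underside.
- saltjar: Small glass jar with a wooden lid, 56 mm across, 70 mm high. Origin: centre of its underside.
- oil: Green oil bottle, 62 mm across, 235 mm high. Origin: centre of its underside.
- mug: Blue mug, 80 mm across, 92 mm high. Origin: centre of its underside.
- leek: Leek lying on the chopping board, about 200 mm long and 32 mm thick. Origin: middle of its underside.
Things that resemble listed ones, but are neither listed nor needed, are in the scene too. Several things look just like the platter: the one meant starts farthest to the robot's left.

How it is judged:
By the outcome, as a careful person would: the job done as asked, in the order asked, and still so for the second after the job is handed in, with the robot touching nothing.
It also fails if it takes over 64 s, if anything falls off the work surface, if the arm or the gripper's body presses on something with over 40 N, if the wrist force passes 120 N, or if a joint passes its speed limit or range.

## Working session

There is one attempt and no reset: what is moved stays moved. The work goes in short steps, Python scripts to look and compute and a shell command to move; the robot and the scene stay as the last step left them, time stands still between calls to the robot, and variables do not carry over. Pictures are saved under pics/ and viewed, at most 10 in all, crops included, and the job is handed in when it is done.

```bash
mkdir -p pics; cat > h.py <<'E'
import numpy as np, cv2
from scipy.spatial.transform import Rotation as R
from workcell import manip
def cam(name):
    p=manip.camera_params(name); o=manip.get_obs()
    im=manip.camera(name)
    if name=='wrist':
        T=np.eye(4);T[:3,:3]=R.from_quat(o['ee_rot']).as_matrix();T[:3,3]=o['position']
        p['wfc']=T@np.array(p['T_tool_cam'])
    else: p['wfc']=np.linalg.inv(np.array(p['camera_from_world']))
    return im,p
def f_(p): return 200/np.tan(np.radians(p['fov_y'])/2)
def ray(p,u,v):
    f=f_(p);d=np.array([(u-p['cx'])/f,(v-p['cy'])/f]);s=d.copy()
    for _ in range(30): s=d/(1+p['k1']*(s@s))
    w=p['wfc'];return w[:3,3],w[:3,:3]@np.array([s[0],-s[1],-1.])
def onz(p,u,v,z):
    c,d=ray(p,u,v);return c+d*(z-c[2])/d[2]
def proj(p,X):
    q=np.linalg.inv(p['wfc'])@np.append(X,1);s=np.array([q[0],-q[1]])/-q[2]
    s=s*(1+p['k1']*(s@s));return s*f_(p)+[p['cx'],p['cy']]
def save(im,n): cv2.imwrite('pics/'+n+'.png',im[:,:,::-1])
def tri(a,b):
    (c1,d1),(c2,d2)=a,b
    t=np.linalg.lstsq(np.stack([d1,-d2],1),c2-c1,rcond=None)[0]
    x,y=c1+d1*t[0],c2+d2*t[1];return (x+y)/2,np.linalg.norm(x-y)
E
python3 - <<'E'
from h import *
for n in('scene','side','wrist'):
    im,p=cam(n);save(im,n+'0');np.save(n+'0.npy',im)
    print(n,p['wfc'].round(3).tolist(),p['fov_y'],p['k1'],p['cx'],p['cy'])
o=manip.get_obs();print({k:np.round(v,3).tolist() for k,v in o.items()},manip.grip_point_offset)
a=cv2.imread('pics/scene0.png');b=cv2.imread('pics/side0.png')
cv2.imwrite('pics/both.png',np.vstack([a[:300],b[100:]]) )
E
```

```text
scene [[0.884, -0.293, 0.365, 0.957], [0.467, 0.573, -0.673, -0.791], [-0.012, 0.765, 0.644, 0.895], [0.0, 0.0, 0.0, 1.0]] 49.43264871631491 -0.09197699548452494 317.1513417002429 201.24868795375636
side [[-0.83, 0.375, -0.413, -0.01], [-0.558, -0.553, 0.619, 0.754], [0.004, 0.744, 0.668, 0.982], [0.0, 0.0, 0.0, 1.0]] 57.61697974203719 -0.07767708760102715 319.96783591129287 200.78547181285285
wrist [[0.25, 0.922, 0.296, 0.233], [-0.968, 0.239, 0.075, -0.585], [-0.001, -0.305, 0.952, 0.373], [0.0, 0.0, 0.0, 1.0]] 69.35355581408183 -0.015037380674643521 315.60357341960673 204.67028518699857
{'clock': 0.15, 'joint_pos': [1.295, 0.333, -0.065, 1.461, 0.022, 1.35, -0.088], 'joint_velocities': [0.001, -0.003, 0.001, -0.005, -0.002, -0.001, 0.001], 'tau': [0.001, -62.583, 0.049, -39.185, 0.016, 0.008, 0.0], 'position': [0.156, -0.605, 0.231], 'ee_rot': [0.992, 0.126, -0.0, -0.001], 'ft_force': [0.38, -0.021, 0.133], 'torque': [-0.015, -0.001, 0.011], 'grasp_force': 0.0, 'grip_width': 0.998} 0.0187
```

View pics/scene0.png

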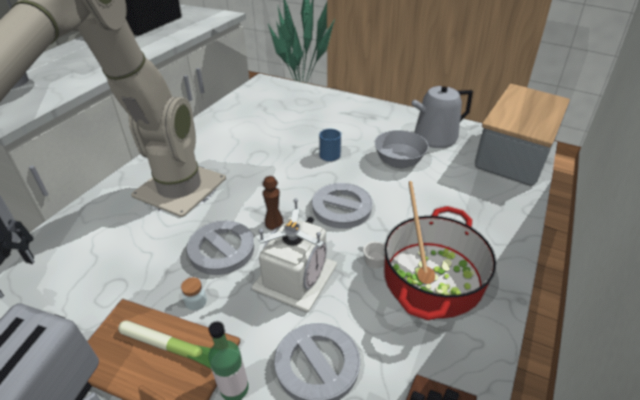

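View pics/side0.png

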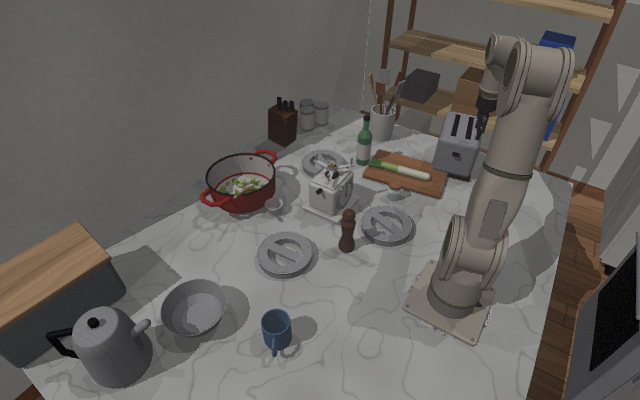

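The scene view shows three platter-like discs at about (220,246), (342,204) and (317,362). In the side view they are at (387,225), (286,255) and (322,162). The scale is at (295,260) in the scene view. I'll cast rays to find which disc is farthest left (largest y), then check it in a crop.

```bash
python3 - <<'E'
from h import *
ps={n:manip.camera_params(n) for n in('scene','side')}
for n in ps: ps[n]['wfc']=np.linalg.inv(np.array(ps[n]['camera_from_world']))
for a,b in[((220,244),(387,222)),((342,202),(286,253)),((317,358),(322,160))]:
    print(onz(ps['scene'],*a,.03).round(3),onz(ps['side'],*b,.03).round(3))
for nm,a,b in[('mill',(270,180),(348,213)),('hub',(292,238),(331,177))]:
    x,e=tri(ray(ps['scene'],*a),ray(ps['side'],*b));print(nm,x.round(3),e)
for nm,a,z in [('mug',(330,135),.092),('bowl',(402,147),.07),('salt',(191,285),.07),('oil',(216,328),.235)]: print(nm,onz(ps['scene'],*a,z).round(3))
a=cv2.imread('pics/scene0.png')[170:260,220:400];a=cv2.resize(a,None,fx=4,fy=4,interpolation=2)[:,:720]
b=cv2.imread('pics/side0.png')[140:290,250:370];b=cv2.resize(b,None,fx=4,fy=4,interpolation=2)
cv2.imwrite('pics/c1.png',cv2.imread('pics/scene0.png')[0:1]);cv2.imwrite('pics/c1.png',a);cv2.imwrite('pics/c2.png',b)
E
```

```text
[ 0.312 -0.174  0.03 ] [ 0.308 -0.169  0.03 ]
[0.537 0.145 0.03 ] [0.526 0.156 0.03 ]
[ 0.715 -0.357  0.03 ] [ 0.723 -0.36   0.03 ]
mill [ 0.385 -0.006  0.165] 0.0036536865852494493
hub [ 0.545 -0.156  0.144] 0.0063249301027871714
mug [0.373 0.388 0.092]
bowl [0.615 0.463 0.07 ]
salt [ 0.364 -0.348  0.07 ]
oil [ 0.586 -0.492  0.235]
```

View pics/c2.png

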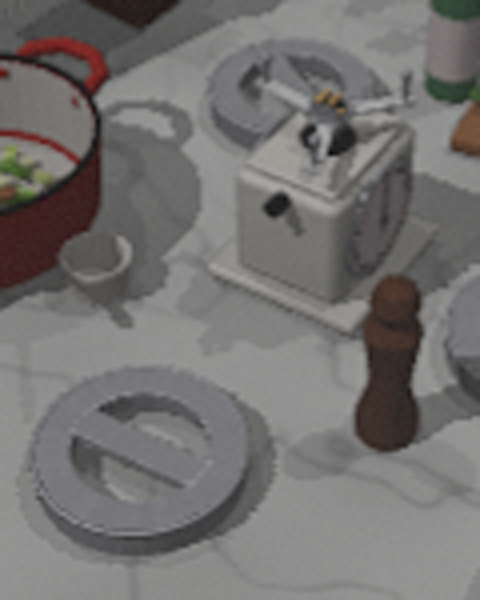

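The crop confirms the target. It is the disc at side (286,255), world about (0.53, 0.15), with the largest y of the three. It is a ring with a bridge, and the pepper mill stands clear of it. The scale is at about (0.55, -0.16) with its three-arm head visible. I'll rise and move over the scale for a wrist picture.

```bash
python3 -m inch '[[[0,-0.1,-0.2],[0,0,0]],[[0,-0.2,-0.4],[0,0,0]],[[0,-0.3,-0.6],[0,0,0]],[[0,-0.4,-0.8],[0,0,0]],[[0,-0.5,-1],[0,0,0]],[[0.1,-0.6,-1],[0,0,0]],[[0.2,-0.7,-1],[0,0,0]],[[0.3,-0.8,-1],[0,0,0]],[[0.4,-0.9,-1],[0,0,0]],[[0.5,-1,-1],[0,0,0]]]' 0.65 40
for i in 1 2 ; do python3 -m inch '[[[0.2,-0.14,-0.14],[0,0,0]],[[0.4,-0.28,-0.28],[0,0,0]],[[0.6,-0.42,-0.42],[0,0,0]],[[0.8,-0.56,-0.5],[0,0,0]],[[1,-0.7,-0.5],[0,0,0]],[[1,-0.7,-0.5],[0,0,0]],[[1,-0.7,-0.5],[0,0,0]],[[1,-0.7,-0.5],[0,0,0]],[[1,-0.7,-0.5],[0,0,0]],[[1,-0.7,-0.5],[0,0,0]]]'; done
```

```text
clock: 1.15
position: [0.1758, -0.5165, 0.3107]
ee_rot: [0.992, 0.126, -0.0, -0.0]
ft_force: [-0.9, 0.4, -0.3]
grip_width: 0.647
grasp_force: 0.0
clock: 2.15
position: [0.238, -0.4438, 0.3511]
ee_rot: [0.992, 0.126, -0.0, -0.0]
ft_force: [0.5, -0.2, -0.3]
grip_width: 0.649
grasp_force: 0.0
clock: 3.15
position: [0.3015, -0.3697, 0.3912]
ee_rot: [0.992, 0.126, -0.0, -0.0]
ft_force: [-0.1, -0.7, -0.7]
grip_width: 0.649
grasp_force: 0.0
```

```bash
python3 -m inch '[[[0.1,-0.05,0],[0,0,0]],[[0.2,-0.1,0],[0,0,0]],[[0.3,-0.15,0],[0,0,0]],[[0.4,-0.2,0],[0,0,0]],[[0.5,-0.25,0],[0,0,0]],[[0.6,-0.3,0],[0,0,0]],[[0.7,-0.35,0],[0,0,0]],[[0.8,-0.4,0],[0,0,0]],[[0.9,-0.45,0],[0,0,0]],[[1,-0.5,0],[0,0,0]]]' >/dev/null
python3 -m inch '[[[0.1,-0.05,0],[0,0,0]],[[0.2,-0.1,0],[0,0,0]],[[0.3,-0.15,0],[0,0,0]],[[0.4,-0.2,0],[0,0,0]],[[0.5,-0.25,0],[0,0,0]],[[0.6,-0.3,0],[0,0,0]],[[0.7,-0.35,0],[0,0,0]],[[0.8,-0.4,0],[0,0,0]],[[0.9,-0.45,0],[0,0,0]],[[1,-0.5,0],[0,0,0]]]' > /dev/null
python3 -m inch '[[[0.2,-0.1,0],[0,0,0]],[[0.4,-0.2,0],[0,0,0]],[[0.6,-0.3,0],[0,0,0]],[[0.8,-0.4,0],[0,0,0]],[[0.9,-0.45,0],[0,0,0]],[[1,-0.5,0],[0,0,0]],[[1,-0.5,0],[0,0,0]],[[1,-0.5,0],[0,0,0]],[[1,-0.5,0],[0,0,0]],[[1,-0.5,0],[0,0,0]]]'
python3 - <<'E'
from h import *
import pickle
im,p=cam('wrist');save(im,'w1');pickle.dump((im,p),open('w1.pkl','wb'))
print(proj(p,[.545,-.156,.208]))
E
```

```text
clock: 6.15
position: [0.504, -0.1936, 0.3914]
ee_rot: [0.992, 0.126, -0.0, 0.0]
ft_force: [0.2, 0.2, 0.3]
grip_width: 0.645
grasp_force: 0.0
[291.74897703 140.64326328]
```

View pics/w1.png

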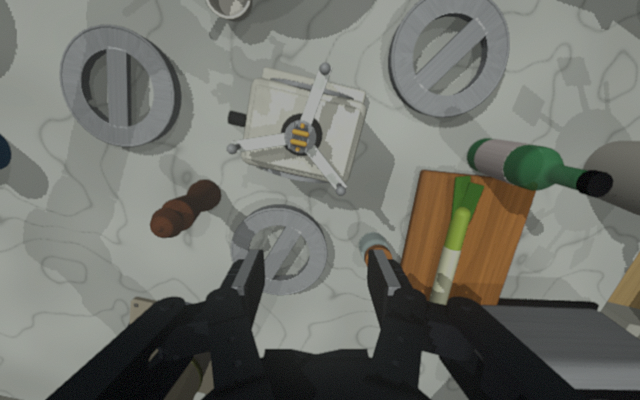

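The wrist view shows the head's balls at (325,68), (233,148) and (341,189), with the hub at (300,138). The target platter is on the left at (120,85), bridge running up and down the image. Next I'll work out positions and angles.

```bash
python3 - <<'E'
from h import *
import pickle
im,p=pickle.load(open('w1.pkl','rb'))
# balls
P=[onz(p,u,v,.208) for u,v in((325,68),(233,148),(341,189))]
P=np.array(P)[:,:2]
A=np.c_[2*P,np.ones(3)];s=np.linalg.solve(A,(P**2).sum(1));c=s[:2];r=np.sqrt(s[2]+c@c)
print('scale axis',c,'r',r,'ang',[np.degrees(np.arctan2(*(q-c)[::-1])).round(1) for q in P])
print('mean',P.mean(0))
# platter: rectified top views of planes, z=.03
def top(cx,cy,z,S=1000,h=.13,n='a'):
    N=int(2*h*S);g=np.zeros((N,N,2),np.float32)
    for i in range(N):
        for j in range(N): g[i,j]=proj(p,[cx-h+(j+.5)/S,cy+h-(i+.5)/S,z])
    return cv2.remap(im,g,None,cv2.INTER_LINEAR)
a=top(.53,.15,.03);b=top(c[0],c[1],.208)
o=np.hstack([a,b]);o=cv2.resize(o,None,fx=1.5,fy=1.5);cv2.imwrite('pics/top.png',o[:,:,::-1])
cv2.imwrite('pl.png',a[:,:,::-1])
E
```

```text
scale axis [ 0.55048418 -0.16355401] r 0.07526685865846133 ang [np.float64(-6.9), np.float64(113.2), np.float64(-126.7)]
mean [ 0.55053325 -0.16360431]
```

View pics/top.png

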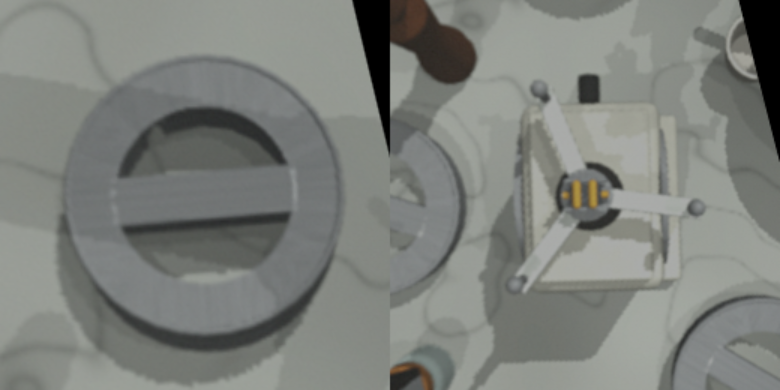

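Scale axis is at (0.5505, -0.1636), with ball radius 75.3 mm against the expected 76. The arms point at -6.8° modulo 120. The platter centre is at (0.536, 0.149), diameter 185 mm as expected, bridge at +4.4°. I'll move over it now.

```bash
python3 -m inch '[[[0.04,-0.1,0],[0,0,0.04]],[[0.08,-0.2,0],[0,0,0.08]],[[0.12,-0.3,0],[0,0,0.12]],[[0.16,-0.4,0],[0,0,0.16]],[[0.2,-0.5,0],[0,0,0.2]],[[0.24,-0.6,0],[0,0,0.224]],[[0.28,-0.7,0],[0,0,0.224]],[[0.32,-0.8,0],[0,0,0.224]],[[0.36,-0.9,0],[0,0,0.224]],[[0.36,-1,0],[0,0,0.224]]]' 0.65 >/dev/null
python3 -m inch '[[[0.01,-0.1,0.05],[0,0,0]],[[0.03,-0.2,0.1],[0,0,0]],[[0.05,-0.3,0.15],[0,0,0]],[[0.07,-0.4,0.2],[0,0,0]],[[0.09,-0.5,0.25],[0,0,0]],[[0.1,-0.6,0.3],[0,0,0]],[[0.12,-0.7,0.35],[0,0,0]],[[0.14,-0.8,0.4],[0,0,0]],[[0.16,-0.9,0.45],[0,0,0]],[[0.18,-1,0.5],[0,0,0]]]' >/dev/null
python3 -m inch '[[[0.01,-0.1,0.1],[0,0,0]],[[0.03,-0.2,0.2],[0,0,0]],[[0.05,-0.3,0.3],[0,0,0]],[[0.07,-0.4,0.4],[0,0,0]],[[0.09,-0.5,0.5],[0,0,0]],[[0.1,-0.6,0.6],[0,0,0]],[[0.12,-0.7,0.7],[0,0,0]],[[0.14,-0.8,0.8],[0,0,0]],[[0.16,-0.9,0.9],[0,0,0]],[[0.18,-1,1],[0,0,0]]]' >/dev/null
python3 -m inch '[[[0.04,-0.2,0.2],[0,0,0]],[[0.08,-0.4,0.4],[0,0,0]],[[0.12,-0.6,0.6],[0,0,0]],[[0.16,-0.8,0.8],[0,0,0]],[[0.18,-1,1],[0,0,0]],[[0.18,-1.0,1],[0,0,0]],[[0.18,-1.0,1],[0,0,0]],[[0.18,-1,1],[0,0,0]],[[0.18,-1,1],[0,0,0]],[[0.18,-1,1],[0,0,0]]]'
python3 - <<'E'
from h import *
im,p=cam('wrist');save(im,'w2');print(proj(p,[.536,.1493,.03]))
x=.536;y=.1493;h=.13
N=390;g=np.zeros((N,N,2),np.float32)
for i in range(N):
    for j in range(N): g[i,j]=proj(p,[x-h+(j+.5)/1500,y+h-(i+.5)/1500,.03])
a=cv2.remap(im,g,None,1)
cv2.imwrite('pics/top2.png',np.hstack([a[:,:,::-1],cv2.resize(im,(624,390))[:,:,::-1]])[:, :800])
E
```

```text
clock: 10.2
position: [0.5372, 0.1336, 0.1918]
ee_rot: [0.999, 0.038, 0.0, 0.0]
ft_force: [0.3, -0.7, -0.3]
grip_width: 0.648
grasp_force: 0.0
[301.09997008 188.7889351 ]
```

View pics/top2.png

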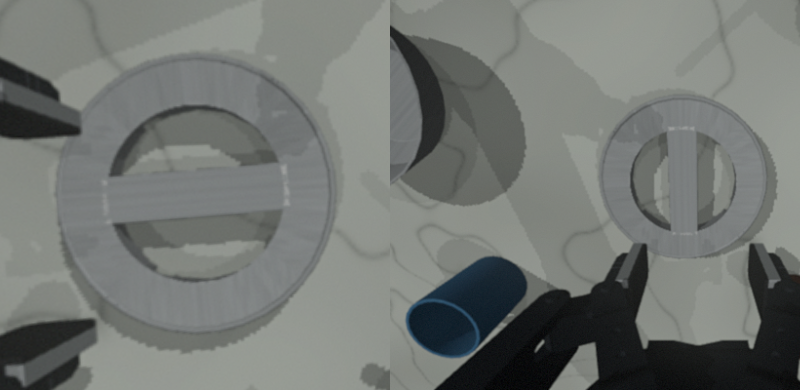

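The closer view confirms the bridge centre at (0.5363, 0.151) and angle 4.6°. The mug is clear at lower left. Going down to grip.

```bash
python3 -m inch '[[[0,-0.05,0.2],[0,0,0]],[[0,-0.1,0.4],[0,0,0]],[[0,-0.15,0.6],[0,0,0]],[[0,-0.2,0.8],[0,0,0]],[[0,-0.22,1],[0,0,0]],[[0,-0.22,1],[0,0,0]],[[0,-0.22,1],[0,0,0]],[[0,-0.22,1],[0,0,0]],[[0,-0.22,1],[0,0,0]],[[0,-0.22,1],[0,0,0]]]' >/dev/null
python3 -m inch '[[[0,0,0.12],[0,0,0]],[[0,0,0.24],[0,0,0]],[[0,0,0.36],[0,0,0]],[[0,0,0.48],[0,0,0]],[[0,0,0.6],[0,0,0]],[[0,0,0.72],[0,0,0]],[[0,0,0.84],[0,0,0]],[[0,0,0.92],[0,0,0]],[[0,0,1],[0,0,0]],[[0,0,1],[0,0,0]]]'
python3 -m inch '[[[0,0,0.1],[0,0,0]],[[0,0,0.2],[0,0,0]],[[0,0,0.3],[0,0,0]],[[0,0,0.32],[0,0,0]],[[0,0,0.32],[0,0,0]],[[0,0,0.32],[0,0,0]],[[0,0,0.32],[0,0,0]],[[0,0,0.32],[0,0,0]],[[0,0,0.32],[0,0,0]],[[0,0,0.32],[0,0,0]]]'
```

```text
clock: 12.25
position: [0.535, 0.1517, 0.0304]
ee_rot: [0.999, 0.038, -0.001, 0.0]
ft_force: [0.2, 0.1, 0.0]
grip_width: 0.653
grasp_force: 0.0
clock: 13.25
position: [0.5356, 0.1518, 0.0058]
ee_rot: [0.999, 0.038, 0.0, 0.0]
ft_force: [-0.6, 1.1, 0.5]
grip_width: 0.65
grasp_force: 0.0
```

```bash
python3 -m inch '[[[0,0,0],[0,0,0]],[[0,0,0],[0,0,0]],[[0,0,0],[0,0,0]],[[0,0,0],[0,0,0]],[[0,0,0],[0,0,0]],[[0,0,0],[0,0,0]],[[0,0,0],[0,0,0]],[[0,0,0],[0,0,0]],[[0,0,0],[0,0,0]],[[0,0,0],[0,0,0]]]' 0 80
python3 -m inch '[[[0,0,-0.1],[0,0,0]],[[0,0,-0.2],[0,0,0]],[[0,0,-0.3],[0,0,0]],[[0,0,-0.4],[0,0,0]],[[0,0,-0.5],[0,0,0]],[[0,0,-0.6],[0,0,0]],[[0,0,-0.7],[0,0,0]],[[0,0,-0.8],[0,0,0]],[[0,0,-0.9],[0,0,0]],[[0,0,-1],[0,0,0]]]'
```

```text
clock: 14.25
position: [0.5357, 0.1517, 0.006]
ee_rot: [0.999, 0.038, 0.0, 0.0]
ft_force: [-2.3, -1.0, 5.9]
grip_width: 0.357
grasp_force: 79.4
clock: 15.25
position: [0.5355, 0.1518, 0.0864]
ee_rot: [0.999, 0.038, 0.0, 0.0]
ft_force: [-0.5, 0.1, -2.2]
grip_width: 0.357
grasp_force: 79.5
```

Gripped. Now I'll lift and carry it over the scale, turning it to -6.8° on the way.

```bash
python3 -m inch '[[[0,0.06,-0.1],[0,0,0]],[[0,0.12,-0.2],[0,0,0]],[[0,0.18,-0.3],[0,0,0]],[[0,0.24,-0.4],[0,0,0]],[[0,0.3,-0.5],[0,0,0]],[[0,0.36,-0.6],[0,0,0]],[[0,0.42,-0.7],[0,0,0]],[[0,0.48,-0.8],[0,0,0]],[[0,0.54,-0.9],[0,0,0]],[[0,0.6,-1],[0,0,0]]]' >/dev/null
python3 -m inch '[[[0,0.08,-0.1],[0,0,0]],[[0,0.16,-0.2],[0,0,0]],[[0,0.24,-0.3],[0,0,0]],[[0,0.32,-0.4],[0,0,0]],[[0,0.4,-0.5],[0,0,0]],[[0,0.48,-0.6],[0,0,0]],[[0,0.56,-0.7],[0,0,0]],[[0,0.64,-0.8],[0,0,0]],[[0,0.72,-0.9],[0,0,0]],[[0,0.8,-1],[0,0,0]]]' >/dev/null
python3 -m inch '[[[0,0.1,0],[0,0,0.025]],[[0,0.2,0],[0,0,0.05]],[[0,0.3,0],[0,0,0.075]],[[0,0.4,0],[0,0,0.1]],[[0,0.5,0],[0,0,0.125]],[[0,0.6,0],[0,0,0.15]],[[0,0.7,0],[0,0,0.175]],[[0,0.8,0],[0,0,0.2]],[[0,0.9,0],[0,0,0.225]],[[0,1,0],[0,0,0.25]]]' >/dev/null
python3 -m inch '[[[0.01,0.08,0],[0,0,0]],[[0.02,0.16,0],[0,0,0]],[[0.03,0.24,0],[0,0,0]],[[0.04,0.32,0],[0,0,0]],[[0.05,0.4,0],[0,0,0]],[[0.06,0.48,0],[0,0,0]],[[0.07,0.56,0],[0,0,0]],[[0.08,0.64,0],[0,0,0]],[[0.09,0.72,0],[0,0,0]],[[0.09,0.77,0],[0,0,0]]]'
```

```text
clock: 19.25
position: [0.55, -0.1025, 0.2457]
ee_rot: [0.998, -0.06, -0.0, 0.0]
ft_force: [-0.5, -0.0, -2.1]
grip_width: 0.357
grasp_force: 79.6
```

```bash
python3 -m inch '[[[0.02,0.15,0],[0,0,0]],[[0.04,0.3,0],[0,0,0]],[[0.06,0.45,0],[0,0,0]],[[0.08,0.6,0],[0,0,0]],[[0.1,0.7,0],[0,0,0]],[[0.1,0.76,0],[0,0,0]],[[0.1,0.76,0],[0,0,0]],[[0.1,0.76,0],[0,0,0]],[[0.1,0.76,0],[0,0,0]],[[0.1,0.76,0],[0,0,0]]]' 
python3 - <<'E'
from h import *
o=manip.get_obs();m=R.from_quat(o['ee_rot']).as_matrix();print(o['position'],m.round(4).tolist(),o['ft_force'],o['torque'])
im,p=cam('side');ims,_=cam('scene');im2,_=cam('wrist')
out=np.hstack([cv2.resize(im[120:230,270:400],None,fx=3,fy=3),cv2.resize(ims[170:280,230:360],None,fx=3,fy=3)])
cv2.imwrite('pics/w3.png',np.vstack([out[:,:780],cv2.resize(im2[30:250,100:500],(780,270))[:, :]])[:600,:,::-1])
E
```

```text
clock: 20.25
position: [0.5508, -0.1624, 0.2458]
ee_rot: [0.998, -0.059, 0.0, 0.0]
ft_force: [-0.4, 0.8, -3.0]
grip_width: 0.353
grasp_force: 79.6
[ 0.55083102 -0.16237759  0.24582467] [[0.993, -0.1183, 0.0002], [-0.1183, -0.993, -0.0001], [0.0002, 0.0001, -1.0]] [-0.39607467  0.82995122 -2.97162554] [-0.00856388  0.02510006  0.04953816]
```

View pics/w3.png

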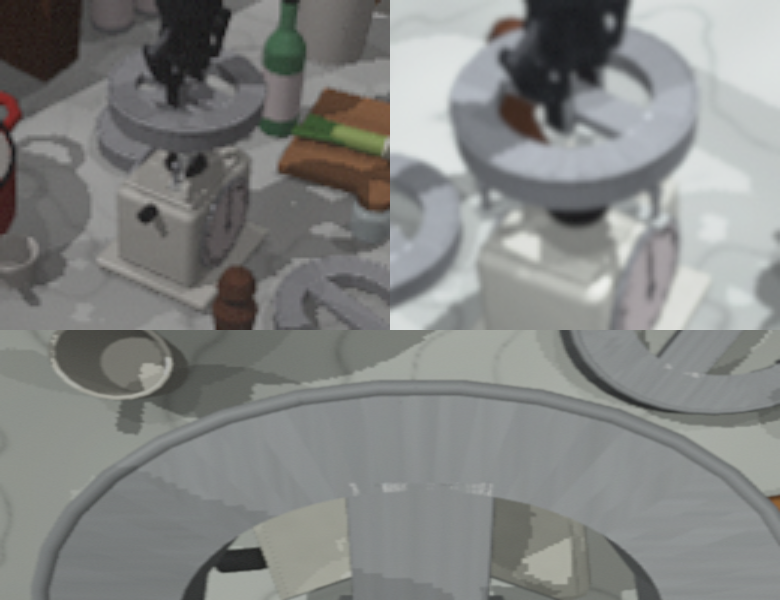

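The platter is held level over the head. The side and scene crops show the head's balls just under it, and the needle is at rest. I'll check the centre offset along the bridge.

```bash
python3 - <<'E'
from h import *
p=manip.camera_params('wrist');o=manip.get_obs()
T=np.eye(4);T[:3,:3]=R.from_quat(o['ee_rot']).as_matrix();T[:3,3]=o['position'];p['wfc']=T@np.array(p['T_tool_cam'])
for u,v in((315.6,70.7),(315.6,160.4),(281,160.4),(352,160.4)):
    X=onz(p,u,v,T[2,3]+.024);print((T[:3,:3].T@(X-T[:3,3])*1000).round(1))
E
```

```text
[ 94.   -0.3 -24. ]
[ 60.3  -0.2 -24. ]
[ 60.3 -14.4 -24. ]
[ 60.3  14.7 -24. ]
```

```bash
python3 -m inch '[[[0,0,0.1],[0,0,0]],[[-0.01,0.016,0.2],[0,0,0]],[[-0.01,0.016,0.3],[0,0,0]],[[-0.01,0.016,0.35],[0,0,0]],[[-0.01,0.016,0.4],[0,0,0]],[[-0.01,0.016,0.43],[0,0,0]],[[-0.01,0.016,0.46],[0,0,0]],[[-0.01,0.016,0.48],[0,0,0]],[[-0.01,0.016,0.49],[0,0,0]],[[-0.01,0.016,0.49],[0,0,0]]]'
python3 -c "
from h import *
o=manip.get_obs();print(o['position'].__repr__(),o['ft_force'],o['torque'])"
```

```text
clock: 21.4
position: [0.5498, -0.1641, 0.2066]
ee_rot: [0.998, -0.06, 0.0, 0.0]
ft_force: [0.0, 0.5, -2.1]
grip_width: 0.359
grasp_force: 79.5
array([ 0.54980978, -0.16414093,  0.2065618 ]) [ 0.03973281  0.4659725  -2.07807055] [ 0.05092348 -0.01009286  0.00349509]
```

```bash
python3 -m inch '[[[0,0,0.01],[0,0,0]],[[0,0,0.02],[0,0,0]],[[0,0,0.02],[0,0,0]],[[0,0,0.02],[0,0,0]],[[0,0,0.02],[0,0,0]],[[0,0,0.02],[0,0,0]],[[0,0,0.02],[0,0,0]],[[0,0,0.02],[0,0,0]],[[0,0,0.02],[0,0,0]],[[0,0,0.02],[0,0,0]]]'
python3 -c "
from h import *
o=manip.get_obs();print(o['position'].__repr__(),o['ft_force'],o['torque'])
im,p=cam('scene');np.save('s2.npy',im)
s=np.load('scene0.npy');cv2.imwrite('pics/d.png',np.hstack([cv2.resize(x[200:310,240:345],None,fx=3.7,fy=3.7,interpolation=2) for x in (s,im)])[:,:,::-1])"
```

```text
clock: 22.4
position: [0.5498, -0.1642, 0.2049]
ee_rot: [0.998, -0.06, 0.0, 0.0]
ft_force: [-0.8, 0.3, -1.4]
grip_width: 0.359
grasp_force: 79.6
array([ 0.54979309, -0.16415746,  0.20492753]) [-0.84099218  0.34981385 -1.35932061] [-0.03430943  0.21794643 -0.01473223]
```

View pics/d.png

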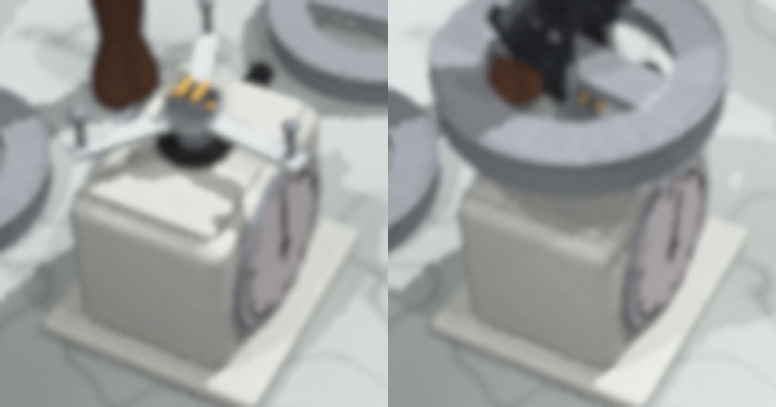

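The needle has barely moved and there is only about 1 N of contact, well below ride height. So the grooves appear to be over the balls. I'll continue down a little and watch force and moment.

```bash
python3 -m inch '[[[0,0,0.01],[0,0,0]],[[0,0,0.02],[0,0,0]],[[0,0,0.03],[0,0,0]],[[0,0,0.03],[0,0,0]],[[0,0,0.03],[0,0,0]],[[0,0,0.03],[0,0,0]],[[0,0,0.03],[0,0,0]],[[0,0,0.03],[0,0,0]],[[0,0,0.03],[0,0,0]],[[0,0,0.03],[0,0,0]]]'
python3 -c "
from h import *
o=manip.get_obs();print(o['position'].__repr__(),o['ft_force'],o['torque'])"
```

```text
clock: 23.45
position: [0.5497, -0.1642, 0.2025]
ee_rot: [0.998, -0.06, -0.0, 0.0]
ft_force: [-3.0, -0.1, 1.3]
grip_width: 0.355
grasp_force: 80.0
array([ 0.54971017, -0.16417659,  0.20248755]) [-2.98339364 -0.1028203   1.29326172] [ 0.0420987   0.73577268 -0.07591752]
```

The sideways force of -3 N in x says the platter sits about 1 mm too far towards +x. I'll ease it towards -x.

```bash
python3 -m inch '[[[-0.006,0,0],[0,0,0]],[[-0.012,0,0],[0,0,0]],[[-0.015,0,0],[0,0,0]],[[-0.015,0,0],[0,0,0]],[[-0.015,0,0],[0,0,0]],[[-0.015,0,0],[0,0,0]],[[-0.015,0,0],[0,0,0]],[[-0.015,0,0],[0,0,0]],[[-0.015,0,0],[0,0,0]],[[-0.015,0,0],[0,0,0]]]'
python3 -c "
from h import *
o=manip.get_obs();print(o['position'].__repr__(),o['ft_force'],o['torque'])"
```

```text
clock: 24.45
position: [0.5487, -0.1641, 0.2026]
ee_rot: [0.998, -0.06, 0.0, 0.0]
ft_force: [0.8, -1.3, 0.1]
grip_width: 0.356
grasp_force: 79.9
array([ 0.54872148, -0.16406378,  0.20257251]) [ 0.758461   -1.2888504   0.11250695] [-0.27419892 -0.12937692  0.00846451]
```

```bash
python3 -m inch '[[[0.003,0.005,0.01],[0,0,0]],[[0.003,0.005,0.02],[0,0,0]],[[0.003,0.005,0.03],[0,0,0]],[[0.003,0.005,0.04],[0,0,0]],[[0.003,0.005,0.05],[0,0,0]],[[0.003,0.005,0.06],[0,0,0]],[[0.003,0.005,0.06],[0,0,0]],[[0.003,0.005,0.06],[0,0,0]],[[0.003,0.005,0.06],[0,0,0]],[[0.003,0.005,0.06],[0,0,0]]]'
python3 -c "
from h import *
o=manip.get_obs();print(o['position'].__repr__(),o['ft_force'],o['torque'])"
```

```text
clock: 25.45
position: [0.549, -0.1642, 0.198]
ee_rot: [0.998, -0.06, 0.0, -0.0]
ft_force: [-2.2, 1.5, 5.4]
grip_width: 0.356
grasp_force: 80.5
array([ 0.54895045, -0.16424563,  0.19801617]) [-2.21307621  1.4590914   5.4458104 ] [ 0.25264182  0.17918929 -0.00090585]
```

```bash
python3 -m inch '[[[-0.004,-0.003,0.01],[0,0,0]],[[-0.004,-0.003,0.02],[0,0,0]],[[-0.004,-0.003,0.03],[0,0,0]],[[-0.004,-0.003,0.03],[0,0,0]],[[-0.004,-0.003,0.03],[0,0,0]],[[-0.004,-0.003,0.03],[0,0,0]],[[-0.004,-0.003,0.03],[0,0,0]],[[-0.004,-0.003,0.03],[0,0,0]],[[-0.004,-0.003,0.03],[0,0,0]],[[-0.004,-0.003,0.03],[0,0,0]]]'
python3 -c "
from h import *
o=manip.get_obs();print(o['position'].__repr__(),o['ft_force'],o['torque'])"
```

```text
clock: 26.45
position: [0.5485, -0.164, 0.1952]
ee_rot: [0.998, -0.06, 0.0, -0.0]
ft_force: [2.9, 1.7, -1.1]
grip_width: 0.356
grasp_force: 79.8
array([ 0.54853394, -0.1640315 ,  0.19522702]) [ 2.92853976  1.74484836 -1.05865649] [ 0.20388511 -0.60831949 -0.21772584]
```

The catch has let the stud in: the force fell from +5.4 to -1.1 N. I'll relieve the sideways force and press a little more to seat it fully, to about 9 N on the head.

```bash
python3 -m inch '[[[0.003,0,0.01],[0,0,0]],[[0.006,-0.003,0.02],[0,0,0]],[[0.006,-0.003,0.04],[0,0,0]],[[0.006,-0.003,0.06],[0,0,0]],[[0.006,-0.003,0.06],[0,0,0]],[[0.006,-0.003,0.06],[0,0,0]],[[0.006,-0.003,0.06],[0,0,0]],[[0.006,-0.003,0.06],[0,0,0]],[[0.006,-0.003,0.06],[0,0,0]],[[0.006,-0.003,0.06],[0,0,0]]]'
python3 -c "
from h import *
o=manip.get_obs();print(o['position'].__repr__(),o['ft_force'],o['torque'])"
```

```text
clock: 27.45
position: [0.5488, -0.1641, 0.1908]
ee_rot: [0.998, -0.06, -0.0, 0.0]
ft_force: [-2.9, 0.3, 5.5]
grip_width: 0.359
grasp_force: 80.5
array([ 0.54880035, -0.16407432,  0.19079097]) [-2.91225589  0.28482925  5.45850097] [ 0.29054264  0.64756293 -0.23013688]
```

Home height works out at 0.1848 + 0.0053 = 0.190, which is fully seated. I'll unload to neutral, then open part way.

```bash
python3 -m inch '[[[-0.003,0,-0.01],[0,0,0]],[[-0.003,0,-0.02],[0,0,0]],[[-0.003,0,-0.03],[0,0,0]],[[-0.003,0,-0.04],[0,0,0]],[[-0.003,0,-0.04],[0,0,0]],[[-0.003,0,-0.04],[0,0,0]],[[-0.003,0,-0.04],[0,0,0]],[[-0.003,0,-0.04],[0,0,0]],[[-0.003,0,-0.04],[0,0,0]],[[-0.003,0,-0.04],[0,0,0]]]' - 20
python3 -m inch '[[[0,0,0],[0,0,0]],[[0,0,0],[0,0,0]],[[0,0,0],[0,0,0]],[[0,0,0],[0,0,0]],[[0,0,0],[0,0,0]],[[0,0,0],[0,0,0]],[[0,0,0],[0,0,0]],[[0,0,0],[0,0,0]],[[0,0,0],[0,0,0]],[[0,0,0],[0,0,0]]]' 0.65
python3 -m inch '[[[0,0,-0.05],[0,0,0]],[[0,0,-0.1],[0,0,0]],[[0,0,-0.15],[0,0,0]],[[0,0,-0.25],[0,0,0]],[[0,0,-0.35],[0,0,0]],[[0,0,-0.45],[0,0,0]],[[0,0,-0.6],[0,0,0]],[[0,0,-0.75],[0,0,0]],[[0,0,-0.9],[0,0,0]],[[0,0,-1],[0,0,0]]]' 0.65
python3 -m inch '[[[0,0,-0.1],[0,0,0]],[[0,0,-0.2],[0,0,0]],[[0,0,-0.3],[0,0,0]],[[0,0,-0.4],[0,0,0]],[[0,0,-0.5],[0,0,0]],[[0,0,-0.6],[0,0,0]],[[0,0,-0.7],[0,0,0]],[[0,0,-0.8],[0,0,0]],[[0,0,-0.9],[0,0,0]],[[0,0,-1],[0,0,0]]]'
python3 -c "
from h import *
im,p=cam('scene');b,q=cam('side')
cv2.imwrite('pics/e.png',np.hstack([cv2.resize(x,None,fx=3.6,fy=3.6,interpolation=2) for x in (im[195:315,235:345],b[130:250,275:385])])[:,:,::-1])"
```

```text
clock: 28.45
position: [0.5487, -0.164, 0.1937]
ee_rot: [0.998, -0.06, -0.0, 0.0]
ft_force: [-1.1, -1.1, 1.5]
grip_width: 0.359
grasp_force: 80.0
clock: 29.45
position: [0.5488, -0.1639, 0.1937]
ee_rot: [0.998, -0.06, 0.0, 0.0]
ft_force: [-0.1, 0.3, 0.5]
grip_width: 0.653
grasp_force: 0.0
clock: 30.45
position: [0.5491, -0.164, 0.2753]
ee_rot: [0.998, -0.06, 0.001, 0.0]
ft_force: [0.1, -0.4, 0.7]
grip_width: 0.656
grasp_force: 0.0
clock: 31.45
position: [0.5488, -0.1639, 0.3544]
ee_rot: [0.998, -0.06, 0.0, 0.0]
ft_force: [0.3, 0.2, 0.4]
grip_width: 0.654
grasp_force: 0.0
```

View pics/e.png

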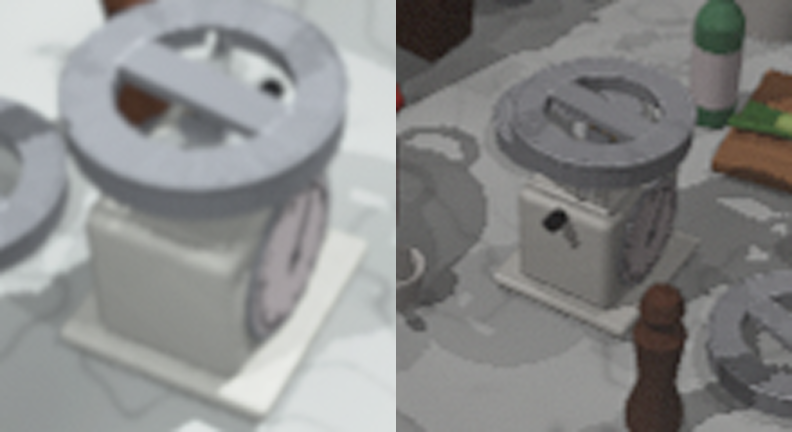

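The platter sits level on the head, the gripper is clear, and the neighbouring objects haven't moved. The force and height data agree with fully home.

```bash
python3 -c "
from workcell import manip
print(manip.hand_in())"
```

```text
the job is handed in; nothing more can be done
None
```

The platter is back on the scale: the catch let the stud in, the forces put it at its home height, and it looks level; I handed the job in at about 31.5 s (limit 64 s), with the load on the head never reading above about 8 N (limit 22.5 N) and no turn under load needed because the grooves were already over the balls.

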